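# Let one pair of batteries out of the desk dispenser

### The arm

A 6-joint arm with a two-finger parallel gripper is mounted at the origin on the work surface; the furniture and walls round the work are solid. World frame = base frame: x ahead of the robot, y to its left, z up, the work surface at z = 0. Lengths are in mm, angles in rad, forces in N, time in s.
With the tool pointing down it reaches from about 400 to 925 mm from the base axis. Payload 12.5 kg.
Tool frame: the origin (TCP) lies at the very end of the fingers, on their centre line; the grasp point (between the pads) lies 19 mm behind it; z points along the fingers, y is the line along which they close (so a half turn about z gives the same grasp; the last joint's range is limited). The gripper opens to 95 mm and grips with 3 to 60 N. Pads are 20 mm wide; open, the fingers measure 119 mm over their backs; the gripper's body (75 mm by 180 mm) begins 59 mm behind the grasp point.
Start: joints at [-1.266, 0.491, 1.559, -0, 1.092, -0.106], TCP at [249.613, -573.01, 214.661] pointing down, gripper open.
Joint ranges: [-3.1, 3.1], [-0.84, 2.19], [0.05, 2.79], [-1.13, 4.28], [0.06, 2.93], [-2.69, 2.69]. Speed limits (rad/s): [2.22, 2.22, 2.79, 3.14, 3.14, 3.14].

### API

Orientations are given as [roll, pitch, yaw] about the fixed x, y, z axes, in that order (R = Rz(yaw) Ry(pitch) Rx(roll)).
In Python, from cell import env gives the robot as it stands.
- The arm moves only by the shell command python3 steer.py FILE, which reads ROWS from the file FILE. ROWS is a JSON list of rows, 1 to 5 of them, each an object with the fields sx, sy, sz (the shift in mm), spin (a turn about the tool's z in rad), jaw (the opening from 0.0 (shut) to 1.0 (fully open)); a field left out counts as zero (the opening has to be given); each row is the pose to reach, as a shift and turn from the pose commanded when the command began, along the tool's axes at that moment; what a row does not reach only later rows make up. A row lasts 1/12 s, in which the tool goes at most 41.7 mm and 0.125 rad, less where a joint would pass 70% of its speed; a pose out of reach is approached as far as the arm can. The fingers move at their own pace and stop on an object; the grip force is fixed at half the most. Time passes only in rows, so rows that do not move let the fingers close. It prints the time, the measured TCP pose, the force, the opening and the grip force at its end. Input that does not fit is refused with a message, and nothing moves.
- env.state(): the state, without advancing time (a new reading comes with each control period).
- env.read_camera(name): name is "side" or "top" or "wrist"; returns (picture, depth): 384x512x3 uint8, red, green, blue; 384x512 float32, mm along the optical axis (not along the pixel's ray), 0 where there is no reading.
- env.camera_info(name): a dict with "vertical_fov" (degrees; the focal length in pixels is half the picture's height over the tangent of half this angle, whatever the lens; pixels are square), "cx", "cy" (the principal point, pixels), "dist_coeffs" ([k1, k2, p1, p2, k3] as OpenCV has them; the pictures are not rectified), "origin" and "attitude" of the camera in the world. Camera axes: x right, y down, z forward; pixel columns grow to the right and rows downward; lengths in mm; the calibration is good to about 2 mm. A picture is of the moment at which its call begins: read the wrist's pose just before it. camera_info takes no time and is no camera call; for the wrist camera it gives the pose at the moment of the call.
- env.job_done(): hands the job in; it is judged then, once.
The state is a dict: "t": time; "joints": joint angles; "qvel": joint speeds; "tau": joint torques, N m; "eef_pos": TCP position; "tcp_rot": TCP orientation; "ft_force": force on the tool from outside, world axes, zero at the start; "moment": the same for the moment, N m; "opening": opening from 0.0 (shut) to 1.0 (fully open); "grip_force": force on a finger pad.
Only numpy, scipy, OpenCV 4.12 (cv2) and the standard library are available. Lean on these libraries where they do the work, as an engineer would, in place of code of your own. Each camera call takes 0.05 s, during which the arm holds its last target. There are 200 camera calls.

### The job

The calculator needs a fresh pair of batteries from the dispenser on the desk. With the fingertips push the dispenser's catch tray fully home under the mouth, then press the orange lever's thumb pad all the way down once, until the gate lifts and one pair of batteries has rolled into the tray, and let the lever come all the way back up. Do not touch the batteries, keep the other four in the chute, and leave everything else on the desk where it stands.

Things in the scene. Friction and masses are not known exactly. Their poses are not given: they have to be found in the camera images.
- dispenser: grey battery dispenser fixed to the desk, 190 x 90 mm. Origin on the desk under its middle, z up, -x to the mouth and tray, +x to the chute's high back end, lever pad on the +y side. The chute, 55 mm wide between clear walls, slopes 22 deg down to its mouth at x -30, z 36 mm, and holds six batteries; its wall tops rise from 58 mm (mouth) to 102 mm (back); outer wall face at y = +31 mm
- tray (a joint): black catch tray on runners under the mouth: 0 fully home (hard stop), grows (m) as it is drawn out along the dispenser's -x, at most 0.065; starts 0.035 to 0.06 out, leaving a gap under the mouth. Friction about 1.2 N
- tray_front (a point): centre of the outer face of the tray's upright front panel, which faces the dispenser's -x: 84 mm wide, 4.5 to 34.5 mm above the desk, this point 19.5 mm above it. Moves with the tray; axes as the dispenser's
- tray_floor (a point): centre of the top of the tray's floor, 10.5 mm above the desk, falling 4.6 deg to the front; the inside is 73 mm along the dispenser's x, 60 mm along y, walls 14 mm or more above this point. Moves with the tray; axes as the dispenser's
- lever (a joint): orange rocking lever on a cross axle (x -16, z 66 mm): 0 at rest, gate shut; grows (rad) as its pad is pressed down; hard stop 0.50. Past about 0.40 the gate on its downhill end clears the batteries while a finger on its uphill end holds back the third and later ones: one full press and release lets out one pair. Sprung: about 1.5 N at rest to 3 N at the stop, on the pad
- pad_top (a point): centre of the top of the lever's thumb pad, 34 mm along the lever by 38 mm across (dispenser y +34 to +72 mm). At rest 96 mm above the desk, sloping up 22 deg towards the dispenser's +x; fully down 67 mm above it, sloping down 7 deg and 8 mm farther to +x. Turns with the lever
- cell1: red and white AA-size battery, 15 mm diameter (rolls as 17 mm), 50 mm long, number 1 from the gate, lying across the chute. Origin on its skin, 7 mm off its axis at mid-length; its y axis is the long axis
- cell2: red and white AA-size battery, 15 mm diameter (rolls as 17 mm), 50 mm long, number 2 from the gate, lying across the chute. Origin on its skin, 7 mm off its axis at mid-length; its y axis is the long axis
- cell3: red and white AA-size battery, 15 mm diameter (rolls as 17 mm), 50 mm long, number 3 from the gate, lying across the chute. Origin on its skin, 7 mm off its axis at mid-length; its y axis is the long axis
- cell4: red and white AA-size battery, 15 mm diameter (rolls as 17 mm), 50 mm long, number 4 from the gate, lying across the chute. Origin on its skin, 7 mm off its axis at mid-length; its y axis is the long axis
- cell5: red and white AA-size battery, 15 mm diameter (rolls as 17 mm), 50 mm long, number 5 from the gate, lying across the chute. Origin on its skin, 7 mm off its axis at mid-length; its y axis is the long axis
- cell6: red and white AA-size battery, 15 mm diameter (rolls as 17 mm), 50 mm long, number 6 from the gate, lying across the chute. Origin on its skin, 7 mm off its axis at mid-length; its y axis is the long axis
- glue_stick: standing glue stick, 26 mm diameter, 90 mm tall; origin under its middle; stands by, not part of the job
- mug: white mug with a handle, 92 x 127 mm, 95 mm tall; origin under its middle; stands by, not part of the job
- pen_pot: black pot full of pens, 80 mm diameter, 147 mm tall with the pens; origin under its middle; stands by, not part of the job
- tape_roll: roll of cream tape lying flat, 98 mm across, 25 mm tall; origin under its middle; stands by, not part of the job

How it is judged (in metres and radians):
On the way, in this order (a step that is already met when the one before it is completed fails the run):
1. the catch tray is fully home, the lever still up and all six batteries in the chute (value of joint tray below 0.004 m and value of joint lever below 0.05 rad and z of each of cell1, cell2, cell3, cell4, cell5, cell6 in the frame of dispenser above 0.038 m), for 0.2 s.
2. the fingers press the lever's pad right down with the tray home (value of joint tray below 0.004 m and value of joint lever above 0.38 rad and contact force between the fingers and lever above 0.3 N), for 0.1 s.
3. the first pair lies in the tray and the lever is back up (value of joint tray below 0.004 m and value of joint lever below 0.05 rad and x of cell1 in the frame of tray_floor between -0.038 and 0.038 m and y of cell1 in the frame of tray_floor between -0.012 and 0.012 m and z of cell1 in the frame of tray_floor between -0.005 and 0.032 m and x of cell2 in the frame of tray_floor between -0.038 and 0.038 m and y of cell2 in the frame of tray_floor between -0.012 and 0.012 m and z of cell2 in the frame of tray_floor between -0.005 and 0.032 m), for 0.3 s.
At the end, for the whole second after the job is handed in: The tray is within 4 mm of fully home, the lever back up within 0.05 rad, the first two batteries lie still in the tray, and the other four lie still in the chute (all of step 3 and z of each of cell3, cell4, cell5, cell6 in the frame of dispenser above 0.038 m and linear speed of each of cell1, cell2, cell3, cell4, cell5, cell6 below 0.02 m/s); the robot touches nothing.
It fails at once if more than one pair is let out: a third battery leaves the chute (not (z of cell3 in the frame of dispenser above 0.038 m) or not (z of cell4 in the frame of dispenser above 0.038 m) or not (z of cell5 in the frame of dispenser above 0.038 m) or not (z of cell6 in the frame of dispenser above 0.038 m)).
It fails at once if a battery is touched with the fingers (contact force between the fingers and cell1 above 0.3 N or contact force between the fingers and cell2 above 0.3 N or contact force between the fingers and cell3 above 0.3 N or contact force between the fingers and cell4 above 0.3 N or contact force between the fingers and cell5 above 0.3 N or contact force between the fingers and cell6 above 0.3 N).
It fails at once if another thing on the desk is moved by more than 15 mm (distance of any of glue_stick, mug, pen_pot, tape_roll from where it was at the start of the episode above 0.015 m).
It also fails if it takes over 42 s, if anything falls off the work surface, if the arm or the gripper's body presses on something with over 40 N, if the wrist force passes 120 N, or if a joint passes its speed limit or range.

## Working session

There is one attempt and no reset: what is moved stays moved. The work goes in short steps, Python scripts to look and compute and a shell command to move; the robot and the scene stay as the last step left them, time stands still between calls to the robot, and variables do not carry over. Pictures are saved under pics/ and viewed, at most 10 in all, crops included, and the job is handed in when it is done.

```bash
ls; mkdir -p pics; python3 - <<'E'
from cell import env
import cv2,numpy as np
for n in ("side","top"):
    p,d=env.read_camera(n); cv2.imwrite(f"pics/{n}0.png",p[:,:,::-1]); np.save(f"pics/{n}0.npy",d); print(n,env.camera_info(n))
print(env.state())
a=cv2.imread("pics/side0.png");b=cv2.imread("pics/top0.png")
E
```

```text
cell.py
pics
steer.py
side {'vertical_fov': 52.8724973725227, 'cx': 259.0947480606167, 'cy': 186.66510996435872, 'dist_coeffs': array([0.02312905, 0.        , 0.        , 0.        , 0.        ]), 'origin': array([-404.89858094, -114.21582922, 1296.40282975]), 'attitude': array([-2.53773701, -0.00284421, -1.52427739])}
top {'vertical_fov': 44.60523677397686, 'cx': 258.95236013727146, 'cy': 189.15912920622296, 'dist_coeffs': array([-0.14563121,  0.        ,  0.        ,  0.        ,  0.        ]), 'origin': array([ 309.87795985,  -55.01121999, 1425.85702053]), 'attitude': array([-3.05912268, -0.01313909, -1.56172932])}
{'t': 0.1, 'joints': array([-1.26559453e+00,  4.91487297e-01,  1.55937752e+00, -3.35395354e-05,
        1.09173182e+00, -1.05585347e-01]), 'qvel': array([-0.00104687, -0.00112121, -0.0023926 , -0.00141655, -0.00046795,
       -0.00038307]), 'tau': array([ 2.06347569e-03, -6.13624549e+01, -2.58606309e+01,  6.93283556e-02,
        4.70197317e-02, -7.77418927e-05]), 'eef_pos': array([ 249.53754077, -572.78471242,  214.13142197]), 'tcp_rot': array([-3.14059113e+00, -7.62261888e-05,  4.10802581e-01]), 'ft_force': array([ 0.20526493,  0.20298188, -0.37116281]), 'moment': array([0.01008522, 0.01570995, 0.01485356]), 'grip_force': 0.0, 'opening': 0.9974393855904556}
```

View pics/top0.png

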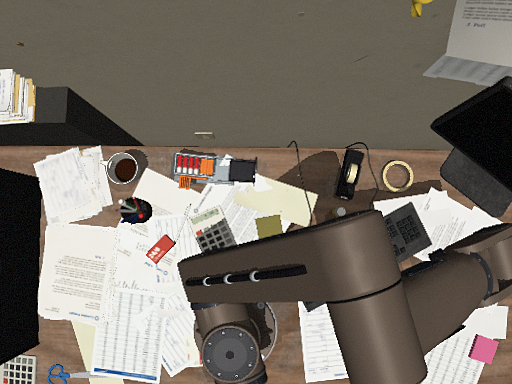

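View pics/side0.png

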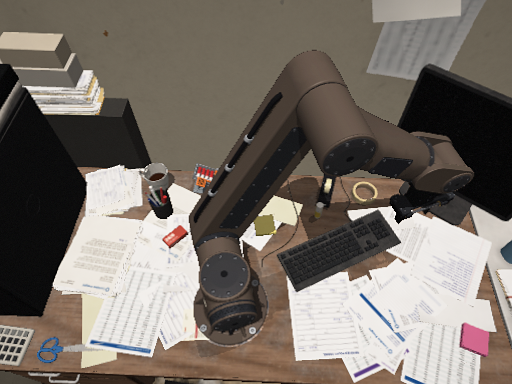

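The top view shows the dispenser at about (175–257, 150–188). The red batteries are on the left (high end), the black tray on the right near (243,170), and the orange pad at about (186,182). The mug is at (122,168), the pen pot at (135,210), and the tape at (397,176). Next I'll measure points in this view.

```bash
cat >h.py <<'E'
import cv2,numpy as np
from scipy.spatial.transform import Rotation as R
from cell import env
def cam(n):
    c=env.camera_info(n); f=192/np.tan(np.radians(c["vertical_fov"]/2))
    return np.array([[f,0,c["cx"]],[0,f,c["cy"]],[0,0,1]]),c["dist_coeffs"],np.array(c["origin"]),R.from_euler("xyz",c["attitude"]).as_matrix()
def rays(C,px):
    K,D,o,M=C; u=cv2.undistortPoints(np.array(px,float).reshape(-1,1,2),K,D).reshape(-1,2)
    return np.c_[u,np.ones(len(u))]@M.T
def onplane(C,px,z):
    r=rays(C,px); o=C[2]; return o+r*((z-o[2])/r[:,2])[:,None]
def cloud(C,d):
    h,w=d.shape; px=np.stack(np.meshgrid(np.arange(w),np.arange(h)),-1).reshape(-1,2)
    return (C[2]+rays(C,px)*d.reshape(-1,1)).reshape(h,w,3)
E
python3 - <<'E'
from h import *
C=cam("top"); im=cv2.imread("pics/top0.png"); d=np.load("pics/top0.npy")
P=cloud(C,d); hsv=cv2.cvtColor(im,cv2.COLOR_BGR2HSV)
m=(hsv[...,0]>4)&(hsv[...,0]<18)&(hsv[...,1]>200)&(hsv[...,2]>150); m[:, :150]=0;m[:,270:]=0;m[:140]=0;m[200:]=0
v,u=np.nonzero(m); print("orange",u.min(),u.max(),v.min(),v.max(), P[m].min(0),P[m].max(0))
for q in [(122,168),(135,210),(397,160),(341,213),(175,150),(257,157),(255,183),(186,182),(243,170),(186,165)]:
    print(q,P[q[1],q[0]].round(), im[q[1],q[0]])
cv2.imwrite("pics/c0.png",cv2.resize(im[135:235,85:285],None,fx=4,fy=4,interpolation=cv2.INTER_CUBIC))
E
```

```text
orange 179 211 159 188 [309.87795985 -55.01121999  58.30882098] [ 509.81284927  156.90719723 1425.85702053]
(122, 168) [485. 342.  36.] [11 23 52]
(135, 210) [358. 294.  51.] [125 136 127]
(397, 160) [ 523. -503.    2.] [ 87 117 133]
(341, 213) [ 354. -308.   90.] [129 136 138]
(175, 150) [547. 188.  -3.] [ 93 111 132]
(257, 157) [527. -66.   1.] [ 84 102 125]
(255, 183) [447. -60.  -4.] [253 255 255]
(186, 182) [438. 137.  96.] [ 42  80 146]
(243, 170) [485. -23.   8.] [49 45 50]
(186, 165) [490. 141.  80.] [ 33  35 178]
```

View pics/c0.png

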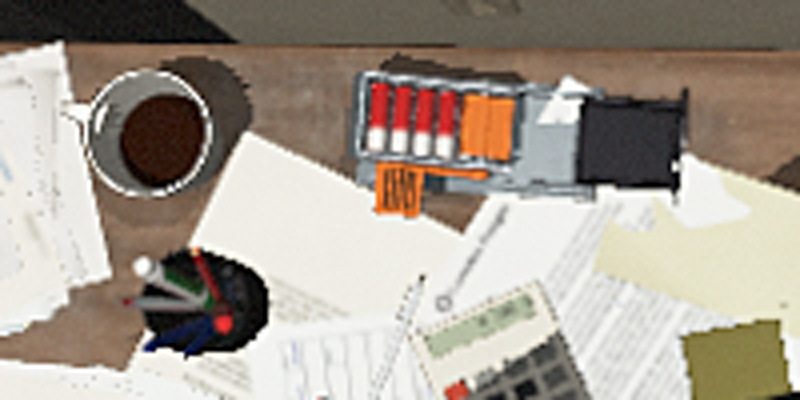

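The enlarged crop shows the tray's front panel running from (687,88) to (678,200), which is full-frame about (256,157)–(254.5,185). The orange pad is centred at crop (398,190), and the chute is at crop (360–520, 75–165).

```bash
python3 - <<'E'
from h import *
C=cam("top"); im=cv2.imread("pics/top0.png"); d=np.load("pics/top0.npy")
P=cloud(C,d); hsv=cv2.cvtColor(im,cv2.COLOR_BGR2HSV)
sub=np.zeros(d.shape,bool); sub[140:200,150:275]=1
g=sub&(d>0)
pan=g&(P[...,1]<-40)&(P[...,2]>15)&(P[...,2]<50); print("panel pts",np.c_[np.argwhere(pan)[:,::-1],P[pan].round(1)][::3])
# panel top edge by pixels onto z=34.5
print("panel top ends",onplane(C,[(256.5,157),(254.5,185)],34.5).round(1))
o=(hsv[...,0]>4)&(hsv[...,0]<18)&(hsv[...,1]>180)&(hsv[...,2]>90)&sub
o[:176]=0; o[:,195:]=0
c=max(cv2.findContours(o.astype(np.uint8),0,2)[0],key=cv2.contourArea); r=cv2.minAreaRect(c); print("pad",r, onplane(C,[r[0]],96).round(1), np.median(P[o],0).round(1))
print("pad corners",onplane(C,cv2.boxPoints(r),96).round(1))
# dark tray blob, wide part
k=(im.max(2)<70)&sub; k[:,:225]=0
c=max(cv2.findContours(k.astype(np.uint8),0,2)[0],key=cv2.contourArea); r=cv2.minAreaRect(c); print("tray",r,onplane(C,cv2.boxPoints(r),24).round(1))
# each battery axis
red=((hsv[...,0]<5)|(hsv[...,0]>174))&(hsv[...,1]>180)&sub
v,u=np.nonzero(red);print("red u",u.min(),u.max(),v.min(),v.max())
E
```

```text
panel pts [[255.  158.  519.2 -59.5  31.8]
 [249.  161.  510.7 -41.6  26.3]
 [252.  161.  510.9 -50.6  25.2]
 [255.  161.  509.  -59.6  39.4]
 [255.  162.  506.4 -59.7  36. ]
 [255.  164.  500.5 -59.7  34.9]
 [254.  166.  494.3 -56.8  35.9]
 [255.  167.  490.7 -59.8  40.8]
 [255.  168.  488.8 -59.8  32.4]
 [254.  170.  482.6 -56.9  32.9]
 [255.  171.  480.2 -59.9  28.3]
 [254.  173.  474.1 -57.   28.8]
 [254.  175.  467.  -57.1  37.6]
 [253.  178.  458.8 -54.2  29.9]
 [254.  179.  455.  -57.2  38. ]
 [253.  181.  449.3 -54.2  34.9]
 [250.  182.  446.8 -45.3  29. ]
 [253.  182.  446.1 -54.3  36.6]
 [253.  184.  440.3 -54.3  35. ]]
panel top ends [[521.8 -64.   34.5]
 [437.4 -58.8  34.5]]
pad ((186.5, 182.0), (12.0, 15.0), 90.0) [[438.4 135.8  96. ]] [440.7 140.6  95.6]
pad corners [[455.5 157.8  96. ]
 [455.8 114.7  96. ]
 [421.4 113.9  96. ]
 [421.  157.   96. ]]
tray ((242.5548858642578, 168.9027557373047), (26.666690826416016, 25.118621826171875), 2.8624050617218018) [[450.3  19.2  24. ]
 [526.6  16.5  24. ]
 [523.4 -64.1  24. ]
 [447.1 -61.   24. ]]
red u 177 198 156 167
```

```bash
echo '[{"sx": 32,"sy": -27,"jaw": 0},{"sx": 64,"sy": -54,"jaw": 0},{"sx": 96,"sy": -81,"jaw": 0},{"sx": 128,"sy": -108,"jaw": 0},{"sx": 160,"sy": -136,"jaw": 0}]' > rows.txt && python3 steer.py rows.txt; echo '[{"sx": 32,"sy": -27,"jaw": 0},{"sx": 64,"sy": -54,"jaw": 0},{"sx": 96,"sy": -81,"jaw": 0},{"sx": 128,"sy": -108,"jaw": 0},{"sx": 160,"sy": -136,"jaw": 0}]' > rows.txt && python3 steer.py rows.txt; echo '[{"sx": 30,"sy": -25,"jaw": 0},{"sx": 60,"sy": -50,"jaw": 0},{"sx": 80,"sy": -68,"jaw": 0}]' > rows.txt && python3 steer.py rows.txt; echo '[{"spin": -0.125,"jaw": 0},{"spin": -0.25,"jaw": 0},{"spin": -0.375,"jaw": 0},{"spin": -0.5,"jaw": 0},{"spin": -0.625,"jaw": 0}]' > rows.txt && python3 steer.py rows.txt; echo '[{"spin": -0.12,"jaw": 0},{"spin": -0.24,"jaw": 0},{"spin": -0.36,"jaw": 0},{"spin": -0.475,"jaw": 0},{"spin": -0.475,"jaw": 0}]' > rows.txt && python3 steer.py rows.txt
python3 - <<'E'
from h import *
C=cam("wrist"); p,d=env.read_camera("wrist"); cv2.imwrite("pics/w1.png",p[:,:,::-1]); np.save("pics/w1.npy",d); np.save("pics/w1c.npy",np.array(C,dtype=object),allow_pickle=True)
s=env.state(); print(s["t"],s["eef_pos"],s["tcp_rot"],s["joints"],C[2])
E
```

```text
t: 0.52
eef_pos: [341.6, -384.1, 214.4]
tcp_rot: [-3.141, 0.0, 0.41]
ft_force: [1.6, -0.3, -0.2]
opening: 0.709
grip_force: 0.0
t: 0.93
eef_pos: [433.4, -196.9, 214.6]
tcp_rot: [3.142, 0.0, 0.411]
ft_force: [1.4, -0.9, 0.1]
opening: 0.355
grip_force: 0.0
t: 1.18
eef_pos: [480.0, -101.8, 214.6]
tcp_rot: [-3.141, -0.0, 0.412]
ft_force: [-0.3, -0.3, -0.5]
opening: 0.145
grip_force: 0.0
t: 1.6
eef_pos: [479.0, -104.4, 214.4]
tcp_rot: [-3.141, 0.0, 1.042]
ft_force: [-0.4, -0.4, 0.4]
opening: 0.004
grip_force: 0.0
t: 2.02
eef_pos: [479.0, -104.5, 214.4]
tcp_rot: [-3.141, 0.0, 1.516]
ft_force: [0.5, 0.4, -0.0]
opening: 0.007
grip_force: 0.0
2.0667 [ 479.02159207 -104.51962664  214.46083562] [-3.14120476e+00 -5.52964190e-05  1.50887272e+00] [-3.49612881e-01  3.00729098e-01  1.88026808e+00 -6.95781698e-05
  9.60983118e-01 -2.87649427e-01] [483.42522914 -24.14696767 384.24578032]
```

View pics/w1.png

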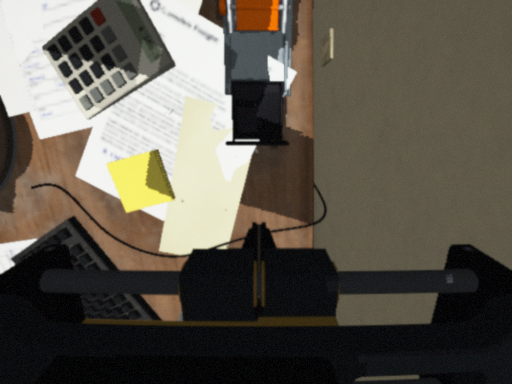

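The wrist view shows the black tray with its front panel as a horizontal line from (226,143) to (288,143), so the tool is square to it. The chute and orange gate are at the top edge, around (257,15), and the closed fingertips are at about (259,230).

```bash
python3 - <<'E'
from h import *
C=tuple(np.load("pics/w1c.npy",allow_pickle=True)); im=cv2.imread("pics/w1.png"); d=np.load("pics/w1.npy")
k=(im.max(2)<60)
for v in range(138,150): 
    u=np.nonzero(k[v,215:300])[0]+215
    print(v,len(u),u.min() if len(u) else 0,u.max() if len(u) else 0, end='; ')
e=onplane(C,[(226,144.5),(288,144.5)],34.5); print(e.round(1),np.linalg.norm(e[0]-e[1]))
P=cloud(C,d)
for v in (140,143,145):print(P[v,[228,257,286]].round(1))
E
```

```text
138 51 233 284; 139 28 233 285; 140 29 233 287; 141 31 233 288; 142 63 227 289; 143 63 227 289; 144 45 228 289; 145 32 257 288; 146 28 258 285; 147 16 260 283; 148 17 260 282; 149 17 265 283; [[439.8 -55.5  34.5]
 [519.9 -59.9  34.5]] 80.19172398402092
[[ 4.389e+02 -5.250e+01  3.000e-01]
 [ 4.799e+02 -5.460e+01  2.100e+00]
 [ 5.208e+02 -5.700e+01  2.000e-01]]
[[442.4 -53.9  33.4]
 [479.9 -55.9  34.3]
 [517.3 -57.8  34.9]]
[[442.2 -56.4  33.5]
 [479.8 -58.5  33.3]
 [517.5 -60.7  32.4]]
```

```bash
echo '[{"sz": 40,"jaw": 0},{"sz": 80,"jaw": 0},{"sz": 120,"jaw": 0},{"sz": 160,"jaw": 0},{"sz": 194,"jaw": 0}]' > rows.txt && python3 steer.py rows.txt; echo '[{"sx": 15,"jaw": 0},{"sx": 30,"jaw": 0},{"sx": 40,"jaw": 0},{"sx": 50,"jaw": 0},{"sx": 60,"jaw": 0}]' > rows.txt && python3 steer.py rows.txt;echo '[{"sx": 3,"jaw": 0},{"sx": 6,"jaw": 0},{"sx": 8,"jaw": 0},{"sx": 8,"jaw": 0}]' > rows.txt && python3 steer.py rows.txt
```

```text
t: 2.48
eef_pos: [478.6, -104.4, 18.5]
tcp_rot: [-3.141, -0.0, 1.506]
ft_force: [0.3, -0.9, -0.3]
opening: 0.004
grip_force: 0.0
t: 2.9
eef_pos: [483.0, -44.1, 20.9]
tcp_rot: [3.141, 0.0, 1.509]
ft_force: [-0.2, -0.6, -2.0]
opening: 0.006
grip_force: 0.7
t: 3.23
eef_pos: [483.4, -36.6, 20.9]
tcp_rot: [3.141, 0.0, 1.511]
ft_force: [0.2, -0.4, 0.1]
opening: 0.003
grip_force: 0.0
```

```bash
for i in 1; do echo '[{"sx": 2,"jaw": 0},{"sx": 4,"jaw": 0},{"sx": 6,"jaw": 0},{"sx": 8,"jaw": 0},{"sx": 8,"jaw": 0}]' > rows.txt && python3 steer.py rows.txt; echo '[{"sx": 2,"jaw": 0},{"sx": 4,"jaw": 0},{"sx": 4,"jaw": 0}]' > rows.txt && python3 steer.py rows.txt; done
python3 - <<'E'
from h import *
C=cam("top"); p,d=env.read_camera("top"); cv2.imwrite("pics/t2.png",cv2.resize(p[135:235,85:285,::-1],None,fx=4,fy=4,interpolation=cv2.INTER_CUBIC)); cv2.imwrite("pics/t2f.png",p[:,:,::-1])
C=cam("wrist"); p,d=env.read_camera("wrist");cv2.imwrite("pics/w2.png",p[:,:,::-1]); np.save("pics/w2.npy",d)
E
```

```text
t: 3.65
eef_pos: [483.8, -28.5, 20.6]
tcp_rot: [3.141, 0.0, 1.511]
ft_force: [-0.3, 0.3, 1.0]
opening: 0.011
grip_force: 0.0
t: 3.9
eef_pos: [483.9, -24.4, 20.6]
tcp_rot: [-3.142, 0.0, 1.511]
ft_force: [-0.1, -0.0, -0.4]
opening: 0.009
grip_force: 0.0
```

View pics/w2.png

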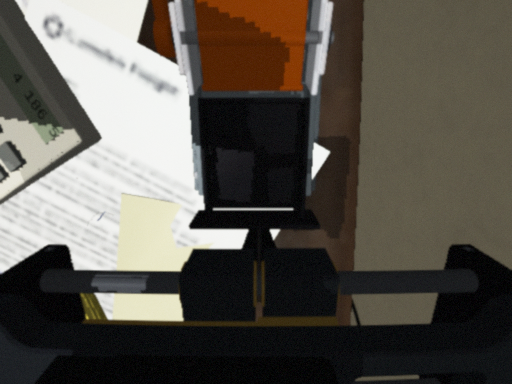

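The wrist view shows the fingertips (259,235) on the panel (255,220). The tray's inside runs up to the orange gate at row 92. No stop force has shown yet, so I'll keep pushing gently.

```bash
echo '[{"sx": 2,"jaw": 0},{"sx": 4,"jaw": 0},{"sx": 4,"jaw": 0}]' > rows.txt && python3 steer.py rows.txt; echo '[{"sx": 2,"jaw": 0},{"sx": 4,"jaw": 0},{"sx": 4,"jaw": 0}]' > rows.txt && python3 steer.py rows.txt; echo '[{"sx": 2,"jaw": 0},{"sx": 3,"jaw": 0},{"sx": 3,"jaw": 0}]' > rows.txt && python3 steer.py rows.txt
```

```text
t: 4.25
eef_pos: [484.1, -20.4, 20.6]
tcp_rot: [-3.141, 0.0, 1.511]
ft_force: [-0.3, -0.3, 0.3]
opening: 0.004
grip_force: 0.0
t: 4.5
eef_pos: [484.4, -16.4, 20.6]
tcp_rot: [-3.142, 0.0, 1.511]
ft_force: [-0.3, -0.4, 0.0]
opening: 0.008
grip_force: 0.0
t: 4.75
eef_pos: [484.6, -13.5, 20.6]
tcp_rot: [3.142, 0.0, 1.511]
ft_force: [-0.1, 0.0, -0.6]
opening: 0.006
grip_force: 0.0
```

```bash
echo '[{"sx": 2,"jaw": 0},{"sx": 4,"jaw": 0}]' > rows.txt && python3 steer.py rows.txt; echo '[{"sx": 2,"jaw": 0},{"sx": 4,"jaw": 0}]' > rows.txt && python3 steer.py rows.txt; echo '[{"sx": 2,"jaw": 0},{"sx": 3,"jaw": 0}]' > rows.txt && python3 steer.py rows.txt;  python3 - <<'E'
from h import *
C=cam("wrist"); p,d=env.read_camera("wrist");cv2.imwrite("pics/w3.png",p[:,:,::-1]); P=cloud(C,d)
for v in range(195,232,3): print(v,P[v,[200,255,310]].round(0).tolist(),p[v,255])
E
```

```text
t: 4.92
eef_pos: [484.9, -11.3, 20.8]
tcp_rot: [3.141, 0.002, 1.512]
ft_force: [-6.5, -43.4, 3.6]
opening: 0.003
grip_force: 22.3
t: 5.08
eef_pos: [485.1, -10.5, 20.9]
tcp_rot: [3.141, 0.005, 1.514]
ft_force: [-13.1, -86.0, 5.3]
opening: 0.005
grip_force: 42.8
t: 5.25
eef_pos: [485.2, -10.1, 21.0]
tcp_rot: [3.142, 0.007, 1.514]
ft_force: [-17.2, -106.5, 6.3]
opening: 0.006
grip_force: 53.2
195 [[447.0, 22.0, 16.0], [484.0, 17.0, 8.0], [524.0, 15.0, 7.0]] [ 9  6 12]
198 [[447.0, 20.0, 16.0], [484.0, 15.0, 8.0], [524.0, 12.0, 6.0]] [ 5  7 10]
201 [[447.0, 18.0, 17.0], [484.0, 13.0, 8.0], [524.0, 9.0, 4.0]] [ 6 12  7]
204 [[446.0, 15.0, 15.0], [484.0, 11.0, 8.0], [524.0, 7.0, 4.0]] [ 9 13 11]
207 [[446.0, 13.0, 15.0], [484.0, 8.0, 8.0], [524.0, 4.0, 3.0]] [5 0 2]
210 [[446.0, 11.0, 15.0], [484.0, 6.0, 7.0], [525.0, 1.0, 1.0]] [154 155 150]
213 [[446.0, 9.0, 17.0], [484.0, 4.0, 9.0], [523.0, 2.0, 10.0]] [25 26 23]
216 [[445.0, 6.0, 15.0], [484.0, 4.0, 16.0], [522.0, 2.0, 15.0]] [12  9 14]
219 [[446.0, 6.0, 21.0], [484.0, 4.0, 21.0], [521.0, 2.0, 22.0]] [8 5 6]
222 [[447.0, 6.0, 26.0], [484.0, 4.0, 27.0], [520.0, 2.0, 27.0]] [15 15 13]
225 [[449.0, 6.0, 32.0], [484.0, 4.0, 32.0], [519.0, 2.0, 31.0]] [5 5 6]
228 [[449.0, 5.0, 34.0], [484.0, 3.0, 34.0], [519.0, 1.0, 34.0]] [4 8 6]
231 [[448.0, 3.0, 33.0], [484.0, 1.0, 35.0], [519.0, -1.0, 34.0]] [5 5 7]
```

View pics/w3.png

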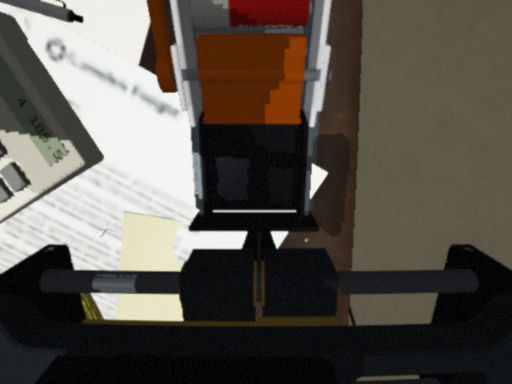

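The tray panel's outer face now sits at about y = -1 mm, and the force rose sharply, so it's on the hard stop. Panel travel was about 57 mm, which fits the given range. I'll back off, raise the arm, and locate the pad.

```bash
echo '[{"sx": -11,"jaw": 0},{"sx": -25,"jaw": 0},{"sx": -40,"jaw": 0}]' > rows.txt && python3 steer.py rows.txt; echo '[{"sz": -40,"jaw": 0},{"sz": -80,"jaw": 0},{"sz": -120,"jaw": 0},{"sx": 20,"sz": -160,"jaw": 0},{"sx": 20,"sz": -160,"jaw": 0}]' > rows.txt && python3 steer.py rows.txt; python3 - <<'E'
from h import *
C=cam("wrist"); p,d=env.read_camera("wrist");im=p[:,:,::-1].copy();cv2.imwrite("pics/w4.png",im); P=cloud(C,d)
s=env.state(); print(s["eef_pos"],s["tcp_rot"],s["ft_force"])
hsv=cv2.cvtColor(im,cv2.COLOR_BGR2HSV)
o=(hsv[...,0]>3)&(hsv[...,0]<18)&(hsv[...,1]>180)&(hsv[...,2]>60)
n,l,st,ce=cv2.connectedComponentsWithStats(o.astype(np.uint8))
for i in range(1,n):
    if st[i,4]>60: q=P[l==i]; print(st[i],np.median(q,0).round(1),q.min(0).round(1),q.max(0).round(1))
t=P[o&(P[...,2]>85)&(P[...,2]<106)]
if len(t): print(len(t),t.mean(0),t.min(0),t.max(0))
for v in range(225,300,5): print(v,P[v,[245,255]].round(0).tolist())
E
```

```text
t: 5.55
eef_pos: [482.8, -43.4, 20.7]
tcp_rot: [3.141, 0.0, 1.51]
ft_force: [0.1, -0.0, 0.6]
opening: 0.004
grip_force: 0.0
t: 5.97
eef_pos: [486.1, -21.7, 186.5]
tcp_rot: [3.133, 0.001, 1.511]
ft_force: [0.9, 0.3, 0.1]
opening: 0.001
grip_force: 0.0
[485.39252451 -21.89660121 184.14475716] [3.13468077e+00 6.49066474e-04 1.51167669e+00] [-0.17246053  0.4784085  -0.11115235]
[ 168    0   53   94 1547] [444.7 142.   95.1] [420.9  58.9  -2. ] [489.3 159.  356.2]
[ 231   70   45   40 1698] [488.5  85.6  69.5] [464.   58.9  10.8] [513.8 106.2 356.2]
1281 [440.14225725 144.36521902  95.90931592] [420.93477676 125.61086001  85.03653885] [457.61797013 159.03463624 103.33964159]
225 [[465.0, -87.0, 3.0], [485.0, -10.0, 191.0]]
230 [[464.0, -97.0, -1.0], [485.0, -10.0, 200.0]]
235 [[463.0, -105.0, -1.0], [485.0, -10.0, 208.0]]
240 [[479.0, -9.0, 214.0], [485.0, -10.0, 214.0]]
245 [[479.0, -10.0, 220.0], [485.0, -10.0, 221.0]]
250 [[483.0, 14.0, 271.0], [485.0, -10.0, 226.0]]
255 [[483.0, 14.0, 275.0], [485.0, -10.0, 231.0]]
260 [[483.0, 13.0, 277.0], [485.0, -10.0, 237.0]]
265 [[483.0, 14.0, 281.0], [486.0, 13.0, 279.0]]
270 [[483.0, 14.0, 285.0], [486.0, 12.0, 281.0]]
275 [[483.0, 14.0, 287.0], [486.0, 11.0, 283.0]]
280 [[483.0, 13.0, 287.0], [486.0, 10.0, 284.0]]
285 [[483.0, 12.0, 288.0], [486.0, 8.0, 284.0]]
290 [[483.0, 10.0, 288.0], [486.0, 7.0, 284.0]]
295 [[483.0, 8.0, 288.0], [486.0, 6.0, 286.0]]
```

View pics/w4.png

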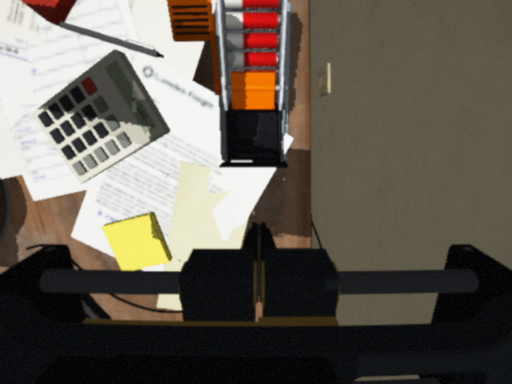

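The pad is at the top left, about (190,18). From depth its centre is (440, 142.5, 96), with extents matching 38 x 32 mm. The tray is home (panel row 163) and the batteries are still in the chute. Next I'll move over the pad.

```bash
echo '[{"sx": 38,"sy": -13,"jaw": 0},{"sx": 76,"sy": -26,"jaw": 0},{"sx": 114,"sy": -39,"jaw": 0},{"sx": 150,"sy": -51,"jaw": 0},{"sx": 164,"sy": -56,"jaw": 0}]' > rows.txt && python3 steer.py rows.txt; echo '[{"sz": 30,"jaw": 0},{"sz": 60,"jaw": 0},{"sz": 72,"jaw": 0},{"sz": 72,"jaw": 0}]' > rows.txt && python3 steer.py rows.txt
```

```text
t: 6.43
eef_pos: [436.1, 147.2, 179.4]
tcp_rot: [-3.139, 0.0, 1.513]
ft_force: [0.6, 0.5, 0.1]
opening: 0.006
grip_force: 0.0
t: 6.77
eef_pos: [436.1, 144.1, 105.3]
tcp_rot: [-3.135, 0.002, 1.511]
ft_force: [-0.3, 0.4, -0.4]
opening: 0.003
grip_force: 0.0
```

```bash
echo '[{"sx": 1,"sy": 2,"sz": 8,"jaw": 0},{"sx": 1,"sy": 2,"sz": 16,"jaw": 0},{"sx": 1,"sy": 2,"sz": 24,"jaw": 0},{"sx": 1,"sy": 2,"sz": 30,"jaw": 0},{"sx": 1,"sy": 2,"sz": 32,"jaw": 0}]' > rows.txt && python3 steer.py rows.txt; echo '[{"sz": 2,"jaw": 0},{"sz": 3,"jaw": 0},{"sz": 3,"jaw": 0}]' > rows.txt && python3 steer.py rows.txt
```

```text
t: 7.18
eef_pos: [440.2, 145.2, 76.0]
tcp_rot: [3.141, -0.0, 1.511]
ft_force: [0.5, 2.1, 2.6]
opening: 0.007
grip_force: 1.2
t: 7.43
eef_pos: [440.2, 145.3, 73.7]
tcp_rot: [3.141, -0.0, 1.511]
ft_force: [-0.1, 2.8, 2.8]
opening: 0.002
grip_force: 1.7
```

```bash
echo '[{"sz": 2,"jaw": 0},{"sz": 3,"jaw": 0},{"sz": 3,"jaw": 0}]' > rows.txt && python3 steer.py rows.txt; echo '[{"sz": 1,"jaw": 0},{"sz": 1.5,"jaw": 0}]' > rows.txt && python3 steer.py rows.txt; python3 - <<'E'
from h import *
C=cam("wrist"); p,d=env.read_camera("wrist");cv2.imwrite("pics/w5.png",p[:,:,::-1])
p,d=env.read_camera("top");cv2.imwrite("pics/t5.png",cv2.resize(p[140:200,150:270,::-1],None,fx=6,fy=6,interpolation=cv2.INTER_CUBIC))
E
```

```text
t: 7.68
eef_pos: [440.2, 145.2, 70.6]
tcp_rot: [3.141, 0.0, 1.511]
ft_force: [-0.2, 1.9, 3.3]
opening: 0.005
grip_force: 1.8
t: 7.85
eef_pos: [440.2, 145.3, 69.1]
tcp_rot: [3.141, -0.0, 1.511]
ft_force: [0.8, 3.4, 7.1]
opening: 0.005
grip_force: 3.9
```

View pics/t5.png

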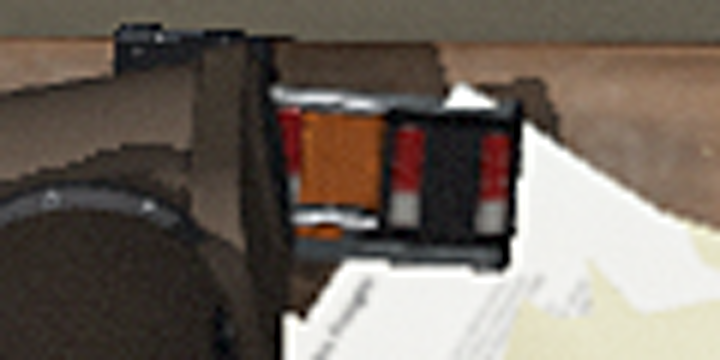

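The pad is at its stop. Two batteries are in the tray, one at the front (495,180) and one rolling at (405,175). I'll let them settle, then release.

```bash
echo '[{"jaw": 0},{"jaw": 0},{"jaw": 0},{"jaw": 0}]' > rows.txt && python3 steer.py rows.txt; echo '[{"sz": -5,"jaw": 0},{"sz": -11,"jaw": 0},{"sz": -18,"jaw": 0},{"sz": -26,"jaw": 0},{"sz": -40,"jaw": 0}]' > rows.txt && python3 steer.py rows.txt;  echo '[{"sz": -40,"jaw": 0},{"sx": -40,"sz": -80,"jaw": 0},{"sx": -80,"sz": -80,"jaw": 0},{"sx": -120,"sz": -80,"jaw": 0},{"sx": -160,"sz": -80,"jaw": 0}]' > rows.txt && python3 steer.py rows.txt;echo '[{"sx": -40,"jaw": 0},{"sx": -80,"jaw": 0},{"sx": -80,"jaw": 0},{"sx": -80,"jaw": 0}]' > rows.txt && python3 steer.py rows.txt; python3 - <<'E'
from h import *
C=cam("top"); p,d=env.read_camera("top");cv2.imwrite("pics/t6.png",cv2.resize(p[140:200,150:270,::-1],None,fx=6,fy=6,interpolation=cv2.INTER_CUBIC))
im=p[:,:,::-1].copy();P=cloud(C,d);hsv=cv2.cvtColor(im,cv2.COLOR_BGR2HSV)
o=(hsv[...,0]>4)&(hsv[...,0]<18)&(hsv[...,1]>180)&(hsv[...,2]>90);o[:176]=0;o[200:]=0;o[:,:165]=0;o[:,195:]=0
print("pad",o.sum(),np.median(P[o],0).round(1),P[o].min(0))
pan=(P[...,2]>25)&(P[...,2]<45)&(P[...,1]<25)&(P[...,1]>-30)&(P[...,0]>435)&(P[...,0]<530); print("panel",P[pan].mean(0),P[pan][:,1].min())
print(env.state()["ft_force"])
E
```

```text
t: 8.28
eef_pos: [440.2, 145.3, 69.2]
tcp_rot: [3.141, -0.0, 1.511]
ft_force: [-0.1, 2.8, 5.7]
opening: 0.006
grip_force: 3.0
t: 8.7
eef_pos: [439.4, 145.0, 109.3]
tcp_rot: [-3.14, 0.001, 1.511]
ft_force: [-0.8, 0.3, 0.1]
opening: 0.003
grip_force: 0.0
t: 9.12
eef_pos: [430.4, -9.3, 190.7]
tcp_rot: [3.139, 0.0, 1.512]
ft_force: [0.7, 0.9, -0.5]
opening: 0.006
grip_force: 0.0
t: 9.45
eef_pos: [425.6, -89.6, 189.5]
tcp_rot: [3.141, 0.0, 1.506]
ft_force: [-0.0, 0.7, -0.6]
opening: 0.002
grip_force: 0.0
pad 117 [440.4 140.1  95.6] [421.42309306 116.3540574   82.37286217]
panel [492.28719905   7.38481215  30.81918127] -2.6848576043329615
[-0.36314303  2.03297468 -0.20266508]
```

View pics/t6.png

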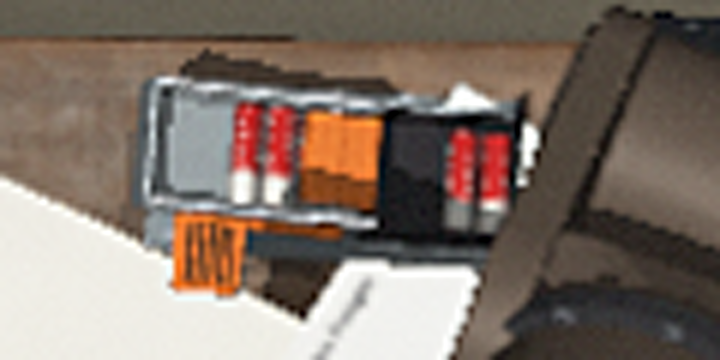

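Two batteries lie side by side in the tray, at (460,180) and (494,180). The pad is back at 95.6 mm and the panel is still at y of about -1 to -3 mm, so the tray is home. The other four are in the chute, two visible and two under the lever. I'll let things settle briefly and hand in.

```bash
echo '[{"jaw": 0},{"jaw": 0},{"jaw": 0},{"jaw": 0},{"jaw": 0}]' > rows.txt && python3 steer.py rows.txt; python3 -c "
from cell import env
print(env.job_done())"
```

```text
t: 9.92
eef_pos: [426.1, -87.2, 189.1]
tcp_rot: [3.142, 0.0, 1.512]
ft_force: [-0.3, -0.5, -0.3]
opening: 0.004
grip_force: 0.0
the job is handed in; nothing more can be done
None
```

I pushed the tray home, pressed the lever once to release one pair into the tray, and let it back up. I handed the job in at about 10 s with the arm clear; no verdict came back. Pushing the tray onto its stop reached about 108 N, close to the 120 N wrist limit.

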